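Lock the filter retainers of a sterilisation container lid

ROBOT

A 6-joint arm with a two-finger parallel gripper is mounted at the origin on the work surface. World frame = base frame: x ahead of the robot, y to its left, z up, the work surface at z = 0. Lengths are in mm, angles in rad, forces in N, time in s.
With the tool pointing down it reaches from about 375 to 900 mm from the base axis. Payload 3.1 kg.
Tool frame: the origin (TCP) lies at the very end of the fingers, on their centre line; the grasp point (between the pads) lies 19 mm behind it (manip.hold_point_z is the distance from the TCP to the grasp point, in mm); z points along the fingers, y is the line along which they close (so a half turn about z gives the same grasp; the last joint's range is limited). The gripper opens to 87 mm and grips with 3 to 60 N. Pads are 19 mm wide; open, the fingers measure 117 mm over their backs; the gripper's body (75 mm by 190 mm) begins 51 mm behind the grasp point.
Start: joints at [1.125, 0.527, 1.433, -0, 1.181, -0.178], TCP at [165.341, 602.71, 222.548] pointing down, gripper open.
Joint ranges: [-3.08, 3.08], [-0.75, 2.2], [0.22, 2.44], [-1.43, 4.57], [0, 2.65], [-2.85, 2.85]. Speed limits (rad/s): [2.79, 2.79, 3.14, 3.14, 3.14, 3.14].

INTERFACE

Orientations are given as a unit quaternion [x, y, z, w].
In Python, from rig import manip, imaging gives the robot as it stands.
- The arm moves only by the tool apply_moves, never from a script. Its argument "moves" is a list of rows, each a list of 5 numbers: the shift along the tool's x, y, z in cm, then the turn about the tool's z in degrees, then the gripper command: -1 is shut, 1 is fully open, values between are in proportion. In form: [[dx, dy, dz, turn, claw], ...]. A call has 1 to 20 rows; each row shifts and turns the commanded pose from where the row before left it, along the tool's axes as they then stand; what a row does not reach is not made up. A row lasts 1/10 s, in which the tool goes at most 50 mm and 8.59 degrees, less where a joint would pass 70% of its speed; a pose out of reach is approached as far as the arm can. A call is refused whole if a number of a shift passes 5 or a number of a turn 8.59, either way. A call with a gripper value outside its range is refused whole. The fingers move at their own pace and stop on an object; "grip_force" is the grip in N (left out, the last holds). Time passes only in rows, so rows that do not move let the fingers close. It gives the time, the measured TCP pose, the force, the opening and the grip force at its end, in the units of the state.
- manip.read_state(): the state, without advancing time (a new reading comes with each control period).
- imaging.read_camera(name): name is "scene" or "top"; returns the picture (420x560x3 uint8, red, green, blue); there is no depth.
- imaging.calibration(name): a dict with "fx", "fy", "cx", "cy" (pixels), "rvec" (rotation vector, rad) and "tvec" (3), from world to camera coordinates, as OpenCV has them. Camera axes: x right, y down, z forward; pixel columns grow to the right and rows downward; lengths in mm; the calibration is good to about 2 mm. A picture is of the moment at which its call begins. calibration takes no time and is no camera call.
- manip.sign_off(): hands the job in; it is judged then, once.
Trained networks look in the newest picture that a camera, given by its name, has taken for a name from the list of things; names that differ only in an ending like _2 or _b are one class to them, and where a whole thing is asked for, a point or a joint stands for the part that bears it (a point fixed in the world has none). Each returns a list of dicts, best first, with "p" (0 to 1); they miss things now and then, are a little off and sometimes report something else, mostly with a low value. They report only what shows in the picture. A call takes as long as a camera call.
- imaging.trace(target, camera): "mask" (420x560 bool, what is visible of it).
- imaging.pinpoint(target, camera): "xyz" ([x, y, z] in mm, in world coordinates, good to about 4 mm: a listed point, or the origin of a listed thing).
The state is a dict: "t": time; "q": joint angles; "qd": joint speeds; "tau": joint torques, N m; "tcp_pos": TCP position; "ee_rot": TCP orientation; "force": force on the tool from outside, world axes, zero at the start; "torque": the same for the moment, N m; "width": opening from 0.0 (shut) to 1.0 (fully open); "grip_force": force on a finger pad.
Only numpy, scipy, OpenCV 4.12 (cv2) and the standard library are available. Lean on these libraries where they do the work, as an engineer would, in place of code of your own. Each camera call takes 0.05 s, during which the arm holds its last target. There are 200 camera calls.

TASK

The container lid lies inside up with both of its filter retainers unlocked. With one fingertip, gently push the upright tab of each locking bar so that the bar turns clockwise (seen from above) until its ends are fully home under their hook catches. Do not grip or lift anything, leave the lid lying where it is, and do not disturb the things around it.

Things in the scene. Friction and masses are not known exactly. Their poses are not given: they have to be found in the camera images.
- lid: Loose aluminium container lid, inside up: a pan 280 (x) x 580 mm (y), 1.1-1.7 kg, walls 30 mm high, floor 4 mm. Origin: centre of underside, on the table; z up; at yaw 0 x points away from the robot, y to its left; yaw varies. At y = +140 (left) and -140 mm (right) lies a perforated retainer plate, 196 mm across, top 8 mm above the table, with a locking bar. Slides if pushed over about 7 N.
- left_pivot (a point): Top centre of the left bar's hub (28 mm across), 26.5 mm above the table, at lid x 0, y +140 mm. Towards the lid's +x and -x from it stand two steel hook catches, 74 to 92 mm from the pivot, 21 mm high above the table; each is open on the side from which a bar end comes when turning clockwise.
- right_pivot (a point): The same for the right bar, at lid x 0, y -140 mm.
- left_tab (a point): Near the top of one tab of the left bar, 46 mm from the pivot, 33 mm above the table. Bar: dark steel, 172 x 14 mm, centred on the pivot, 10.5 to 14.5 mm above the table. On its centre line each arm has an upright tab 3 mm thick, 33 to 59 mm from the pivot, top 34.5 mm above the table; push either. Locked, this tab lies towards the lid's +x, the other towards -x.
- right_tab (a point): The same for the right locking bar.
- left_bar (a joint): Left bar's angle, rad: 0 = locked, bar along the lid's x, ends under the hooks against the stop; grows counter-clockwise seen from above, up to 1.5. Starts at 0.6 to 1.35. Stiff to turn (0.10 N m, about 2 N at a tab) and stays where it is left.
- right_bar (a joint): The same for the right locking bar (also locked by turning clockwise to 0).
- battery: Bystander: red battery block with a black top, 58 x 58 x 60 mm, loose, beyond the lid's far long side. Origin: centre of its underside.
- gallipot: Bystander: small steel bowl, 80 mm across, 45 mm high, loose, beyond the lid's far long side. Origin: centre of its underside.
- trial: Bystander: grey implant trial, a disc 52 mm across with a stub, 34 mm high, loose, beyond the lid's right end. Origin: centre of its underside.

How it is judged:
By the outcome, as a careful person would: the job done as asked, in the order asked, and still so for the second after the job is handed in, with the robot touching nothing.
It also fails if it takes over 48 s, if anything falls off the work surface, if the arm or the gripper's body presses on something with over 40 N, if the wrist force passes 120 N, or if a joint passes its speed limit or range.

## Working session

There is one attempt and no reset: what is moved stays moved. The work goes in short steps, Python scripts to look and compute and a tool call to move; the robot and the scene stay as the last step left them, time stands still between calls to the robot, and variables do not carry over. Pictures are saved under pics/ and viewed, at most 10 in all, crops included, and the job is handed in when it is done.

Besides the shell and the picture viewer there is one more tool, called after "Request:" as a command line: name --pt "numbers of a row" for each row, then --argument value for the rest. apply_moves: Moves the arm, as the interface text tells. Its arguments: {"type":"object","properties":{"moves":{"type":"array","items":{"type":"array","items":{"type":"number"}}},"grip_force":{"type":"number"}},"required":["moves"]}

```bash
mkdir -p pics; python3 - <<'E'
from rig import manip, imaging
import cv2,numpy as np
for c in ("top","scene"):
    im=imaging.read_camera(c); cv2.imwrite(f"pics/{c}0.png",im[:,:,::-1])
    for n in ("lid","left_pivot","right_pivot","left_tab","right_tab","battery","gallipot","trial"):
        print(c,n,[(np.round(d["xyz"]).tolist(),round(d["p"],2)) for d in imaging.pinpoint(n,c)[:3]])
s=manip.read_state();print(s)
E
```

```text
top lid [([568.0, 1.0, 1.0], 0.8)]
top left_pivot [([610.0, 139.0, 25.0], 0.62)]
top right_pivot [([516.0, -128.0, 24.0], 0.97)]
top left_tab [([653.0, 158.0, 28.0], 0.81)]
top right_tab [([567.0, -110.0, 29.0], 0.8)]
top battery [([774.0, -2.0, 0.0], 0.78)]
top gallipot [([736.0, -116.0, 2.0], 0.66)]
top trial []
scene lid [([564.0, 10.0, 0.0], 0.95)]
scene left_pivot [([614.0, 142.0, 26.0], 0.86)]
scene right_pivot [([521.0, -128.0, 25.0], 0.81), ([403.0, -329.0, -2.0], 0.51)]
scene left_tab [([653.0, 158.0, 31.0], 0.89)]
scene right_tab [([566.0, -112.0, 33.0], 0.52)]
scene battery [([776.0, -2.0, -0.0], 0.76)]
scene gallipot [([737.0, -118.0, 1.0], 0.95)]
scene trial [([404.0, -326.0, -3.0], 0.68)]
{'t': 0.9, 'q': array([ 1.12456158e+00,  5.27462094e-01,  1.43270439e+00,  1.75085659e-05,
        1.18141466e+00, -1.78528388e-01]), 'qd': array([ 0.00049366, -0.00018931,  0.00051275, -0.00163231, -0.0013534 ,
        0.00032785]), 'tau': array([-1.08893888e-03, -4.39995039e+01, -1.76986009e+01,  6.33561169e-02,
        5.03098173e-02, -3.37728139e-07]), 'tcp_pos': array([165.29725424, 602.71753373, 222.57030903]), 'ee_rot': array([ 1.33457132e-01,  9.91054587e-01,  7.96076516e-06, -5.93990823e-06]), 'force': array([-0.05755053,  0.3332835 ,  0.71888304]), 'torque': array([ 0.00407028,  0.00096859, -0.02604765]), 'grip_force': 0.0, 'width': 1.0002109423862553}
```

View pics/top0.png

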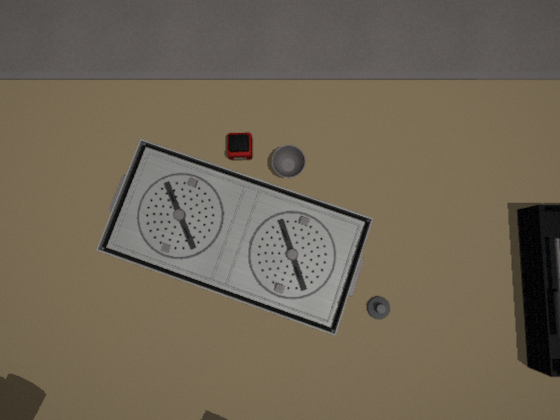

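View pics/scene0.png

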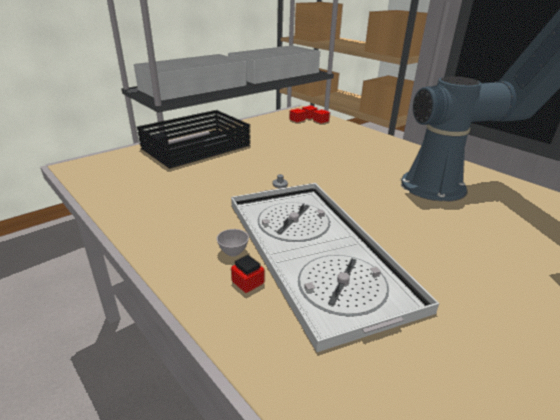

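```bash
cat > h.py <<'E'
from rig import manip, imaging
import cv2,numpy as np
def unproj(c,px,z):
    k=imaging.calibration(c);R=cv2.Rodrigues(np.array(k["rvec"],float))[0];t=np.array(k["tvec"],float).ravel()
    px=np.atleast_2d(px).astype(float)
    d=np.c_[(px[:,0]-k["cx"])/k["fx"],(px[:,1]-k["cy"])/k["fy"],np.ones(len(px))]@R
    o=-R.T@t
    return o+d*((z-o[2])/d[:,2])[:,None]
def xang(s): return np.degrees(2*np.arctan2(s["ee_rot"][1],s["ee_rot"][0]))
def bars(c="top"):
    for n in ("left_bar","right_bar"):
        r=imaging.trace(n,c)
        for d in r[:2]:
            v,u=np.nonzero(d["mask"])
            if len(u)<20: continue
            P=unproj(c,np.c_[u,v],14.5)[:,:2]; (cx,cy),(w,h),a=cv2.minAreaRect(P.astype(np.float32))
            vx,vy,x0,y0=cv2.fitLine(P.astype(np.float32),cv2.DIST_L2,0,.01,.01).ravel()
            print(n,round(d["p"],2),"ctr",round(cx),round(cy),"mean",P.mean(0).round(1),"size",round(w),round(h),"ang",round(np.degrees(np.arctan2(vy,vx)),1))
E
python3 - <<'E'
from h import *
imaging.read_camera("top"); bars()
for d in imaging.trace("lid","top")[:1]:
    m=d["mask"].astype(np.uint8); c=max(cv2.findContours(m,0,2)[0],key=cv2.contourArea)[:,0]
    P=unproj("top",c,25)[:,:2].astype(np.float32); r=cv2.minAreaRect(P);print(d["p"],r)
print(unproj("top",[[193,182],[166,248],[304,220],[280,287]],21).round(1))
print(xang(manip.read_state()))
E
```

```text
right_bar 0.79 ctr 522 -126 mean [ 521.7 -126. ] size 170 28 ang 18.5
right_bar 0.17 ctr 613 141 mean [611.  138.6] size 170 30 ang 23.7
0.96 ((569.1574096679688, 7.26995849609375), (599.9089965820312, 282.546630859375), 70.98405456542969)
[[ 692.1  106.8   21. ]
 [ 536.6  165.5   21. ]
 [ 602.6 -154.8   21. ]
 [ 448.5  -99.    21. ]]
164.65654013447084
```

Request:
apply_moves --pt "0 0 0 -7.76 -1" --pt "0 0 0 -7.76 -1" --pt "0 0 0 -7.76 -1" --pt "0 0 0 -7.76 -1" --pt "0 0 0 -7.76 -1" --pt "-1.81 -3.8 1 0 -1" --pt "-1.81 -3.8 1 0 -1" --pt "-1.81 -3.8 1 0 -1" --pt "-1.81 -3.8 1 0 -1" --pt "-1.81 -3.8 1 0 -1" --pt "-1.81 -3.8 1 0 -1" --pt "-1.81 -3.8 1 0 -1" --pt "-1.81 -3.8 1 0 -1" --pt "-1.81 -3.8 1 0 -1" --pt "-1.81 -3.8 1 0 -1" --pt "-1.81 -3.8 1 0 -1" --pt "-1.81 -3.8 1 0 -1" --pt "-1.81 -3.8 1 0 -1" --pt "-1.81 -3.8 1 0 -1" --pt "-1.81 -3.8 1 0 -1" --grip_force 5

```text
t: 3.1
tcp_pos: [642.7, 186.6, 72.2]
ee_rot: [-0.203, 0.979, 0.0, 0.0]
force: [-0.2, 0.7, 1.0]
width: 0.004
grip_force: 0.0
```

Request:
apply_moves --pt "0 0 0 0 -1" --pt "0 0 0 0 -1"

```text
t: 3.3
tcp_pos: [641.6, 186.9, 71.9]
ee_rot: [-0.202, 0.979, 0.0, -0.001]
force: [-0.1, 0.9, 0.1]
width: 0.004
grip_force: 0.0
```

```bash
python3 - <<'E'
from h import *
im=imaging.read_camera("scene"); cv2.imwrite("pics/s1.png",cv2.resize(im[200:350,220:440,::-1],None,fx=3.5,fy=3.5))
s=manip.read_state(); print(s["tcp_pos"],xang(s),s["force"],s["width"])
E
```

```text
[640.56933568 187.90489329  72.21710013] 203.41492820293655 [-0.45369387 -0.42613394  0.27511433] 0.004838576378713141
```

View pics/s1.png

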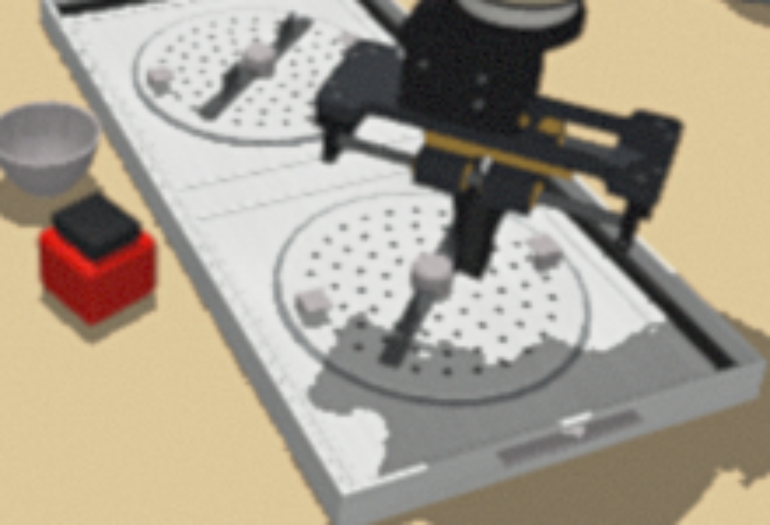

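The scene crop shows the closed fingers (tip near (480,270)) above the lid on the left side of the left bar's far arm, clear of hooks. Descending.

Request:
apply_moves --pt "0 0 1.3 0 -1" --pt "0 0 1.3 0 -1" --pt "0 0 1.3 0 -1" --pt "0 0 1.3 0 -1" --pt "0 0 0 0 -1" --pt "0 0 0 0 -1"

```text
t: 3.95
tcp_pos: [640.8, 188.0, 19.7]
ee_rot: [-0.203, 0.979, 0.0, -0.001]
force: [0.1, -0.0, 0.4]
width: 0.006
grip_force: 0.0
```

Request:
apply_moves --pt "0 -0.2 0 0 -1" --pt "0 -0.2 0 0 -1" --pt "0 -0.2 0 0 -1" --pt "0 -0.2 0 0 -1" --pt "0 0 0 0 -1"

```text
t: 4.45
tcp_pos: [644.9, 180.1, 20.9]
ee_rot: [-0.203, 0.979, -0.0, 0.0]
force: [-0.0, -1.3, 1.5]
width: 0.005
grip_force: 0.0
```

Request:
apply_moves --pt "0 -0.2 0 0 -1" --pt "0 -0.2 0 0 -1" --pt "0 -0.2 0 0 -1" --pt "0 -0.2 0 0 -1" --pt "0 0 0 0 -1"

```text
t: 4.95
tcp_pos: [647.8, 172.9, 20.5]
ee_rot: [-0.203, 0.979, -0.0, 0.0]
force: [-0.1, 0.1, 0.0]
width: 0.006
grip_force: 0.0
```

Request:
apply_moves --pt "-0.05 -0.16 0 2 -1" --pt "-0.05 -0.16 0 2 -1" --pt "-0.05 -0.16 0 2 -1" --pt "-0.05 -0.16 0 2 -1" --pt "-0.05 -0.16 0 2 -1" --pt "-0.05 -0.16 0 2 -1"

```text
t: 5.55
tcp_pos: [653.5, 165.8, 20.5]
ee_rot: [-0.099, 0.995, 0.001, 0.0]
force: [-0.2, 2.5, -1.1]
width: 0.004
grip_force: 1.0
```

Request:
apply_moves --pt "-0.05 -0.16 0 2 -1" --pt "-0.05 -0.16 0 2 -1" --pt "-0.05 -0.16 0 2 -1" --pt "-0.05 -0.16 0 2 -1" --pt "-0.05 -0.16 0 2 -1" --pt "-0.05 -0.16 0 2 -1"

```text
t: 6.15
tcp_pos: [658.2, 156.8, 20.6]
ee_rot: [0.006, 1.0, 0.001, 0.001]
force: [0.9, 2.0, -0.3]
width: 0.007
grip_force: 1.0
```

```bash
python3 - <<'E'
from h import *
im=imaging.read_camera("scene"); cv2.imwrite("pics/s2.png",cv2.resize(im[200:350,220:440,::-1],None,fx=3.5,fy=3.5))
s=manip.read_state(); print(s["tcp_pos"],xang(s),s["force"],s["torque"])
imaging.read_camera("top");bars()
E
```

```text
[658.31717524 156.42444539  20.61874037] 179.30819317296974 [ 0.94612968  1.98236835 -0.19578306] [ 0.3563883  -0.20726411  0.02828289]
left_bar 0.74 ctr 581 137 mean [583.8 135.2] size 109 27 ang 8.0
right_bar 0.86 ctr 524 -125 mean [ 524.1 -125.1] size 170 26 ang 17.8
```

View pics/s2.png

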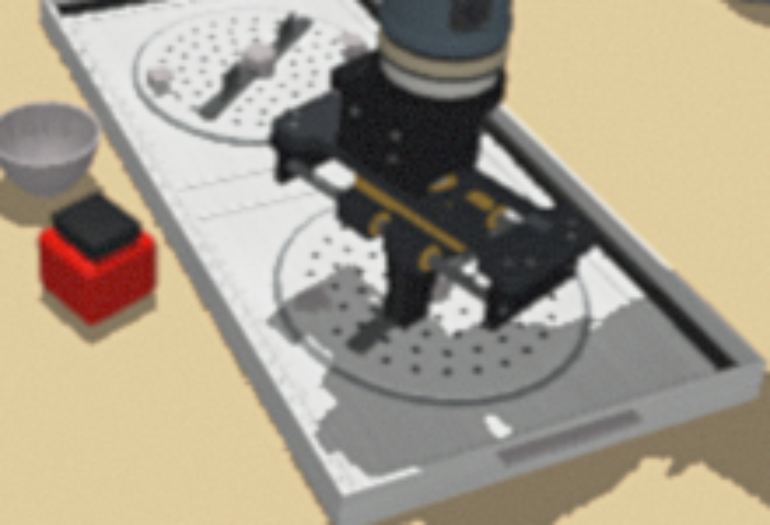

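The crop shows the fingertip against the tab with the bar's far end now at (370,335), turning clockwise; about 19° remain.

Request:
apply_moves --pt "-0.05 -0.16 0 2 -1" --pt "-0.05 -0.16 0 2 -1" --pt "-0.05 -0.16 0 2 -1" --pt "-0.05 -0.16 0 2 -1" --pt "-0.05 -0.16 0 2 -1" --pt "-0.05 -0.16 0 2 -1" --pt "-0.05 -0.16 0 2 -1"

```text
t: 7.05
tcp_pos: [660.6, 144.7, 20.8]
ee_rot: [0.127, 0.992, 0.0, 0.001]
force: [1.4, 2.2, -1.4]
width: 0.009
grip_force: 1.0
```

Request:
apply_moves --pt "-0.03 -0.08 0 1 -1" --pt "-0.03 -0.08 0 1 -1"

```text
t: 7.25
tcp_pos: [660.5, 142.8, 20.8]
ee_rot: [0.144, 0.99, 0.0, 0.001]
force: [2.3, 1.6, -0.7]
width: 0.006
grip_force: 1.0
```

Request:
apply_moves --pt "-0.03 -0.08 0 1 -1" --pt "0 0 0 0 -1"

```text
t: 7.45
tcp_pos: [660.2, 141.7, 20.7]
ee_rot: [0.153, 0.988, 0.0, 0.0]
force: [1.3, 1.4, 0.6]
width: 0.006
grip_force: 0.8
```

Request:
apply_moves --pt "-0.01 -0.05 0 0.6 -1" --pt "0 0 0 0 -1"

```text
t: 7.65
tcp_pos: [660.0, 141.3, 20.6]
ee_rot: [0.158, 0.987, -0.0, 0.0]
force: [1.9, 2.0, 0.3]
width: 0.003
grip_force: 0.9
```

Request:
apply_moves --pt "-0.01 -0.05 0 0.6 -1" --pt "0 0 0 0 -1"

```text
t: 7.85
tcp_pos: [660.0, 140.8, 20.6]
ee_rot: [0.163, 0.987, -0.0, 0.0]
force: [1.0, 0.8, 0.2]
width: 0.007
grip_force: 0.9
```

Request:
apply_moves --pt "0 -0.05 0 0.5 -1" --pt "0 0 0 0 -1"

```text
t: 8.05
tcp_pos: [659.7, 140.3, 20.6]
ee_rot: [0.167, 0.986, -0.0, -0.0]
force: [1.3, 0.8, 1.1]
width: 0.002
grip_force: 0.9
```

Request:
apply_moves --pt "0 -0.05 0 0.3 -1" --pt "0 0 0 0 -1"

```text
t: 8.25
tcp_pos: [659.6, 139.8, 20.6]
ee_rot: [0.17, 0.985, -0.0, 0.0]
force: [0.9, 1.9, 0.5]
width: 0.004
grip_force: 0.9
```

Request:
apply_moves --pt "0 -0.05 0 0 -1" --pt "0 0 0 0 -1"

```text
t: 8.45
tcp_pos: [659.4, 139.3, 20.5]
ee_rot: [0.17, 0.985, -0.0, -0.0]
force: [1.2, 1.7, -0.1]
width: 0.005
grip_force: 0.9
```

Request:
apply_moves --pt "0 -0.05 0 0 -1" --pt "0 0 0 0 -1"

```text
t: 8.65
tcp_pos: [659.2, 138.8, 20.5]
ee_rot: [0.17, 0.985, -0.0, -0.0]
force: [1.3, 1.1, 0.0]
width: 0.007
grip_force: 0.9
```

Request:
apply_moves --pt "0 -0.05 0 0 -1" --pt "0 0 0 0 -1"

```text
t: 8.85
tcp_pos: [659.1, 138.4, 20.5]
ee_rot: [0.17, 0.985, -0.0, -0.0]
force: [1.2, 2.1, 0.4]
width: 0.006
grip_force: 0.9
```

Request:
apply_moves --pt "0 -0.05 0 0 -1" --pt "0 0 0 0 -1"

```text
t: 9.05
tcp_pos: [658.9, 137.9, 20.5]
ee_rot: [0.17, 0.985, -0.0, -0.0]
force: [1.2, 2.7, 0.4]
width: 0.005
grip_force: 0.9
```

Request:
apply_moves --pt "0 -0.05 0 0 -1" --pt "0 0 0 0 -1"

```text
t: 9.25
tcp_pos: [658.7, 137.4, 20.5]
ee_rot: [0.17, 0.985, -0.0, -0.0]
force: [1.8, 1.3, 0.1]
width: 0.006
grip_force: 0.9
```

```bash
python3 - <<'E'
from h import *
F=[]
for i in range(2):
  im=imaging.read_camera("top"); F.append(manip.read_state()["force"])
print(np.mean(F,0))
bars(); cv2.imwrite("pics/t2.png",cv2.resize(im[130:340,90:390,::-1],None,fx=2.6,fy=2.6,interpolation=cv2.INTER_CUBIC))
E
```

```text
[ 1.50819339  1.29794865 -0.01131374]
left_bar 0.64 ctr 584 143 mean [592.6 145.5] size 27 83 ang -14.0
right_bar 0.88 ctr 523 -126 mean [ 523.4 -125.5] size 171 26 ang 18.4
```

View pics/t2.png

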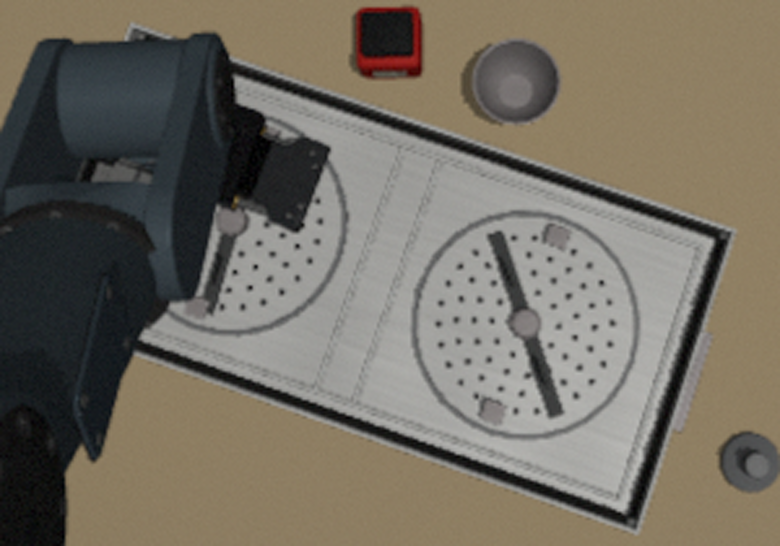

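The top crop shows the left bar (hub (232,220), near end (213,305)) still a few degrees short of the hook at (197,305). Continue.

Request:
apply_moves --pt "0 -0.08 0 0 -1" --pt "0 -0.08 0 0 -1" --pt "0 0 0 0 -1"

```text
t: 9.75
tcp_pos: [658.1, 135.8, 20.5]
ee_rot: [0.17, 0.985, -0.0, -0.0]
force: [2.2, 1.5, -0.5]
width: 0.006
grip_force: 0.9
```

Request:
apply_moves --pt "0 -0.08 0 0 -1" --pt "0 0 0 0 -1"

```text
t: 9.95
tcp_pos: [657.9, 135.1, 20.6]
ee_rot: [0.17, 0.985, -0.0, -0.0]
force: [1.3, 1.5, -0.2]
width: 0.009
grip_force: 0.9
```

Request:
apply_moves --pt "0 -0.06 0 0 -1" --pt "0 0 0 0 -1"

```text
t: 10.15
tcp_pos: [657.7, 134.6, 20.5]
ee_rot: [0.17, 0.985, -0.0, -0.0]
force: [1.9, 1.0, -1.4]
width: 0.008
grip_force: 0.9
```

Request:
apply_moves --pt "0 -0.06 0 0 -1" --pt "0 0 0 0 -1"

```text
t: 10.35
tcp_pos: [657.6, 134.2, 20.5]
ee_rot: [0.17, 0.985, 0.0, 0.0]
force: [1.4, 1.6, -0.2]
width: 0.006
grip_force: 1.1
```

```bash
python3 - <<'E'
from h import *
F=[]
for i in range(2):
  im=imaging.read_camera("top"); F.append(manip.read_state()["force"])
print(np.mean(F,0))
bars()
E
```

```text
[ 2.64008825  1.95962626 -0.46719754]
left_bar 0.71 ctr 584 145 mean [590.8 146.7] size 24 81 ang -19.0
right_bar 0.79 ctr 522 -126 mean [ 521.4 -126.1] size 169 27 ang 18.2
```

Request:
apply_moves --pt "0 -0.05 0 0 -1" --pt "0 0 0 0 -1"

```text
t: 10.75
tcp_pos: [657.5, 134.1, 20.6]
ee_rot: [0.17, 0.985, 0.0, 0.0]
force: [2.1, 3.3, -0.3]
width: 0.004
grip_force: 2.1
```

Request:
apply_moves --pt "0 -0.05 0 0 -1" --pt "0 0 0 0 -1"

```text
t: 10.95
tcp_pos: [657.5, 134.1, 20.6]
ee_rot: [0.17, 0.985, 0.001, 0.0]
force: [2.9, 4.5, -1.5]
width: 0.003
grip_force: 2.8
```

```bash
python3 - <<'E'
from h import *
F=[]
for i in range(4):
  im=imaging.read_camera("top"); F.append(manip.read_state()["force"])
print(np.mean(F,0)); cv2.imwrite("pics/t3.png",cv2.resize(im[130:280,90:260,::-1],None,fx=4,fy=4,interpolation=cv2.INTER_CUBIC))
E
```

```text
[ 2.99873611  4.60895073 -0.90907657]
```

View pics/t3.png

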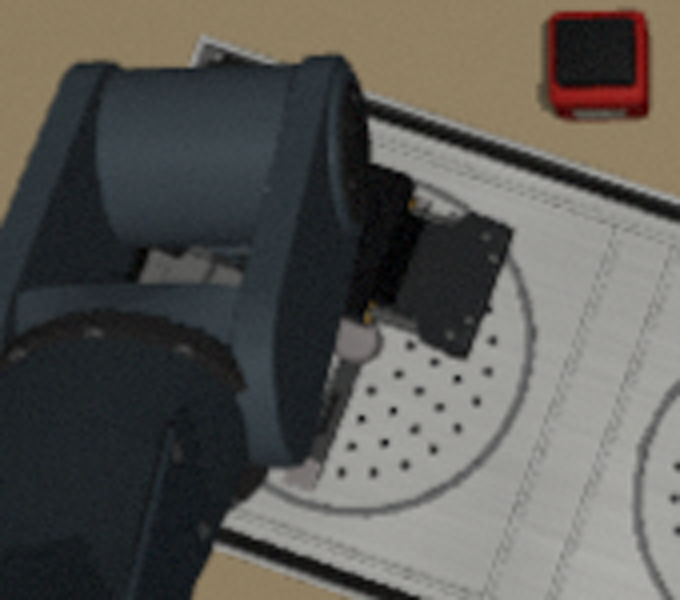

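The crop shows the left bar's near end running under the hook at (303,470); the TCP stalled while force rose to 5.5 N, so it is home at its stop. Back off and go to the right bar.

Request:
apply_moves --pt "0 0.3 0 0 -1" --pt "0 0.6 0 0 -1" --pt "0 0.6 0 0 -1" --pt "0 0 -2.5 0 -1" --pt "0 0 -2.5 0 -1" --pt "0 0 0 -7.6 -1" --pt "0 0 0 -7.6 -1" --pt "0 0 0 -7.6 -1" --pt "0 0 0 -7.6 -1" --pt "0 0 0 -7.6 -1" --pt "2.93 -3.13 0 0 -1" --pt "2.93 -3.13 0 0 -1" --pt "2.93 -3.13 0 0 -1" --pt "2.93 -3.13 0 0 -1" --pt "2.93 -3.13 0 0 -1" --pt "2.93 -3.13 0 0 -1" --pt "0 0 0 0 -1" --pt "0 0 0 0 -1"

```text
t: 12.95
tcp_pos: [554.7, -87.2, 70.6]
ee_rot: [-0.159, 0.987, 0.0, -0.0]
force: [-0.3, 0.3, -0.0]
width: 0.004
grip_force: 0.0
```

```bash
python3 - <<'E'
from h import *
im=imaging.read_camera("scene"); bars("scene")
for n in ("right_pivot","right_tab","left_pivot","left_tab"):
    print(n,[(np.round(d["xyz"],1).tolist(),round(d["p"],2)) for d in imaging.pinpoint(n,"scene")[:2]])
cv2.imwrite("pics/s3.png",cv2.resize(im[170:350,220:440,::-1],None,fx=3.3,fy=3.3,interpolation=cv2.INTER_CUBIC))
s=manip.read_state(); print(s["tcp_pos"],xang(s),s["force"])
E
```

```text
left_bar 0.76 ctr 616 135 mean [609.5 136.5] size 41 158 ang -17.5
right_bar 0.75 ctr 525 -129 mean [ 524.6 -127.4] size 175 29 ang 19.1
right_pivot [([518.7, -127.9, 25.7], 0.72)]
right_tab [([566.4, -113.3, 32.2], 0.68)]
left_pivot [([611.9, 140.7, 25.6], 0.68)]
left_tab [([655.0, 125.0, 31.7], 0.63), ([403.5, -327.9, -3.4], 0.31)]
[555.25786448 -85.33091427  70.51513777] 198.57068004292807 [ 0.33879309 -0.23091793  0.42443837]
```

View pics/s3.png

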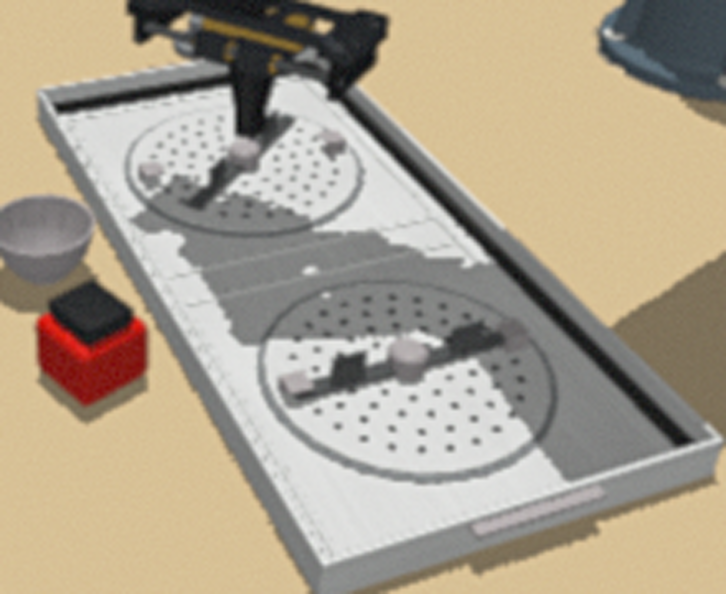

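The crop shows the left bar locked with both ends under hooks at (297,387) and (513,332), and the finger above the right bar's open side. Now the right bar.

Request:
apply_moves --pt "0 0 1.25 0 -1" --pt "0 0 1.25 0 -1" --pt "0 0 1.25 0 -1" --pt "0 0 1.25 0 -1" --pt "0 0 0 0 -1" --pt "0 -0.2 0 0 -1" --pt "0 -0.2 0 0 -1" --pt "0 -0.2 0 0 -1" --pt "0 -0.2 0 0 -1" --pt "0 -0.2 0 0 -1" --pt "0 -0.2 0 0 -1" --pt "0 -0.2 0 0 -1" --pt "0 0 0 0 -1"

```text
t: 14.6
tcp_pos: [559.6, -100.1, 20.6]
ee_rot: [-0.16, 0.987, -0.0, 0.0]
force: [0.2, 1.3, -0.0]
width: 0.007
grip_force: 0.0
```

Request:
apply_moves --pt "0 -0.15 0 0 -1" --pt "0 -0.15 0 0 -1" --pt "-0.03 -0.16 0 2 -1" --pt "-0.03 -0.16 0 2 -1" --pt "-0.03 -0.16 0 2 -1" --pt "-0.03 -0.16 0 2 -1" --pt "-0.03 -0.16 0 2 -1" --pt "-0.03 -0.16 0 2 -1"

```text
t: 15.4
tcp_pos: [564.4, -110.9, 20.5]
ee_rot: [-0.056, 0.998, 0.0, 0.0]
force: [0.3, 1.5, -0.5]
width: 0.009
grip_force: 1.1
```

Request:
apply_moves --pt "-0.03 -0.16 0 2 -1" --pt "-0.03 -0.16 0 2 -1" --pt "-0.03 -0.16 0 2 -1" --pt "-0.03 -0.16 0 2 -1" --pt "-0.03 -0.16 0 2 -1" --pt "-0.03 -0.16 0 2 -1" --pt "-0.03 -0.16 0 2 -1" --pt "0 0 0 0 -1"

```text
t: 16.2
tcp_pos: [566.8, -122.2, 20.5]
ee_rot: [0.066, 0.998, 0.0, 0.0]
force: [0.4, 2.8, -0.7]
width: 0.004
grip_force: 1.4
```

```bash
python3 - <<'E'
from h import *
for c in ("top","scene"): imaging.read_camera(c); bars(c)
s=manip.read_state(); print(s["tcp_pos"],xang(s),s["force"])
E
```

```text
left_bar 0.72 ctr 613 140 mean [613.5 139.7] size 29 148 ang -18.9
left_bar 0.67 ctr 609 137 mean [606.6 137.8] size 37 149 ang -18.0
right_bar 0.56 ctr 527 -124 mean [ 526.1 -123.4] size 32 165 ang -8.9
[ 566.76118809 -122.50751303   20.56564314] 172.4701138798074 [ 2.31317442  2.23637159 -0.32163895]
```

Request:
apply_moves --pt "-0.03 -0.16 0 2.4 -1" --pt "-0.03 -0.16 0 2.4 -1" --pt "-0.03 -0.16 0 2.4 -1" --pt "-0.03 -0.16 0 2.4 -1" --pt "-0.03 -0.1 0 2.4 -1" --pt "0 0 0 0 -1"

```text
t: 17.1
tcp_pos: [566.7, -130.7, 20.6]
ee_rot: [0.169, 0.986, -0.0, 0.0]
force: [1.4, -0.1, -0.1]
width: 0.0
grip_force: 0.7
```

Request:
apply_moves --pt "0 -0.06 0 0 -1" --pt "0 -0.06 0 0 -1" --pt "0 0 0 0 -1" --pt "0 0 0 0 -1"

```text
t: 17.5
tcp_pos: [566.6, -130.8, 20.7]
ee_rot: [0.169, 0.986, 0.0, 0.001]
force: [3.2, 4.2, -0.7]
width: 0.004
grip_force: 2.6
```

Request:
apply_moves --pt "0 -0.06 0 0 -1" --pt "0 0 0 0 -1" --pt "0 0 0 0 -1"

```text
t: 17.8
tcp_pos: [566.5, -130.9, 20.7]
ee_rot: [0.17, 0.986, 0.001, 0.001]
force: [3.5, 5.6, -0.9]
width: 0.005
grip_force: 3.4
```

Request:
apply_moves --pt "0 -0.06 0 0 -1" --pt "0 0 0 0 -1" --pt "0 0 0 0 -1"

```text
t: 18.1
tcp_pos: [566.2, -131.2, 20.7]
ee_rot: [0.17, 0.986, 0.001, 0.001]
force: [2.6, 6.2, -1.0]
width: 0.008
grip_force: 3.7
```

Request:
apply_moves --pt "0 0.3 0 0 -1" --pt "0 0.6 0 0 -1" --pt "0 0.6 0 0 -1" --pt "0 0 -2.5 0 -1" --pt "0 0 -2.5 0 -1" --pt "0 0 -5 0 -1" --pt "0 5 -2 0 -1" --pt "0 5 0 0 -1" --pt "0 5 0 0 -1" --pt "0 5 0 0 -1" --pt "0 5 0 0 -1" --pt "0 5 0 0 -1" --pt "0 5 0 0 -1" --pt "0 5 0 0 -1" --pt "0 0 0 0 -1" --pt "0 0 0 0 -1"

```text
t: 19.7
tcp_pos: [702.3, 256.7, 138.2]
ee_rot: [0.168, 0.986, -0.001, -0.001]
force: [0.2, -0.8, -0.7]
width: 0.003
grip_force: 0.0
```

```bash
python3 - <<'E'
from h import *
for c in ("top","scene"):
    im=imaging.read_camera(c); bars(c)
    for n in ("lid","right_pivot","right_tab","left_pivot","left_tab","battery","gallipot","trial"):
        print(n,[(np.round(d["xyz"]).tolist(),round(d["p"],2)) for d in imaging.pinpoint(n,c)[:1]])
    if c=="top": cv2.imwrite("pics/t4.png",cv2.resize(im[130:340,90:390,::-1],None,fx=2.6,fy=2.6,interpolation=cv2.INTER_CUBIC))
    else: cv2.imwrite("pics/s4.png",cv2.resize(im[170:350,220:440,::-1],None,fx=3.3,fy=3.3,interpolation=cv2.INTER_CUBIC))
s=manip.read_state(); print(s["t"],s["tcp_pos"],s["force"])
E
```

```text
left_bar 0.6 ctr 614 140 mean [613.1 139.3] size 30 147 ang -19.0
right_bar 0.57 ctr 523 -125 mean [ 521.2 -124.6] size 24 147 ang -19.0
lid [([567.0, 5.0, -2.0], 0.71)]
right_pivot [([518.0, -128.0, 27.0], 0.76)]
right_tab [([565.0, -141.0, 28.0], 0.92)]
left_pivot [([610.0, 137.0, 25.0], 0.72)]
left_tab [([655.0, 123.0, 28.0], 0.59)]
battery [([774.0, -5.0, -1.0], 0.81)]
gallipot [([737.0, -117.0, 1.0], 0.75)]
trial [([399.0, -328.0, 0.0], 0.63)]
left_bar 0.91 ctr 625 128 mean [628.1 130.2] size 41 120 ang -18.3
right_bar 0.72 ctr 521 -133 mean [ 520.2 -131.5] size 52 148 ang -18.0
lid [([562.0, 9.0, 2.0], 0.95)]
right_pivot [([520.0, -129.0, 26.0], 0.79)]
right_tab [([563.0, -145.0, 36.0], 0.68)]
left_pivot [([613.0, 142.0, 26.0], 0.7)]
left_tab [([657.0, 125.0, 31.0], 0.91)]
battery [([564.0, -145.0, 32.0], 0.26)]
gallipot [([737.0, -119.0, 0.0], 0.71)]
trial [([404.0, -326.0, -1.0], 0.71)]
20.8 [703.19077781 255.29996616 139.0860853 ] [-0.08475534 -0.6339902   0.38715678]
```

View pics/t4.png

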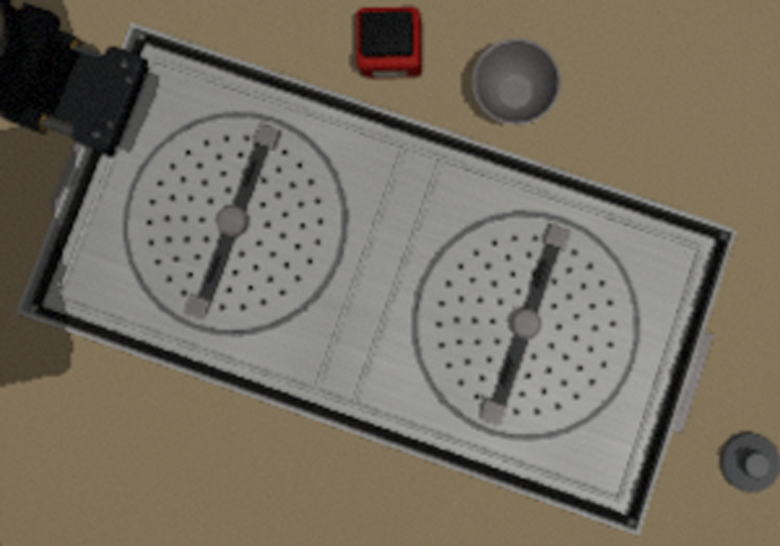

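View pics/s4.png

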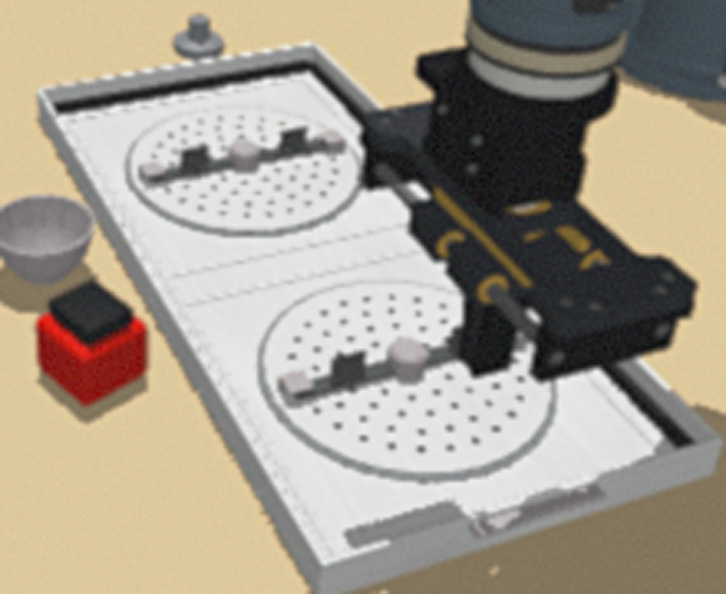

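Both bars lie along the hook lines: left from (266,135) to (197,305), right from (556,235) to (492,410). The ends are under the hooks, the lid and bystanders haven't moved, and the arm is clear.

```bash
python3 -c "
from rig import manip
print(manip.sign_off())"
```

```text
the job is handed in; nothing more can be done
None
```

Both locking bars are turned clockwise until they stopped, with their ends under the hook catches. The lid and the things around it show no movement in the final pictures, and I handed the job in at about 21 s.

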